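# Stow the dies and hold the corner press's guard open

### The job

Clear the corner-rounding press for the binder: put the two loose cutting dies away in the die block, each upright and fully home in the hole that fits it (the brass one in the wide hole, the blue one in the narrow hole). Then take the clear guard of the press by its black bar, raise it to 50 degrees from closed (parallel to the red stripes on the press) and keep holding it there by the bar so that the binder can pick out the paper scraps; finish while holding it, because it falls shut when let go. Leave the glue jar, the brush and the stack of book blocks where they are.

Things in the scene. Friction and masses are not known exactly. Their poses are not given: they have to be found in the camera images.
- wide_die: Loose cutting die standing on the table, 64 mm tall, about 0.2 kg: steel shank 24 mm in diameter from 0 to 32 mm up, then a round brass head 34 mm in diameter from 32 to 64 mm with a black band. Origin at the centre of its foot, z up its axis. Gripped round the head 58 mm above the foot, the fingertips (19 mm lower) clear the block when it is home.
- slim_die: Loose cutting die standing on the table, 64 mm tall, about 0.12 kg: steel shank 18 mm in diameter from 0 to 32 mm up, then a round blue head 28 mm in diameter from 32 to 64 mm with a white band. Origin at the centre of its foot, z up its axis. Same grip height, 58 mm above the foot.
- die_block: Fixed aluminium block, 60 (its x) by 110 (its y) by 45 mm tall, with two round upright holes 36 mm deep on its y axis, at 26 mm either side of its centre. Origin at the centre of its underside, on the table.
- die_block_hole0 (a point): Centre of the mouth of the wide hole (27 mm diameter, 2 mm wider chamfer, 36 mm deep) in the top of the block, 45 mm above the table, at the block's +y end. A die is home when its head rests on the block's top, its foot 32 mm below this point.
- die_block_hole1 (a point): Centre of the mouth of the narrow hole (21 mm diameter, 36 mm deep), 45 mm above the table, at the block's -y end. A die is home with its foot 32 mm below this point.
- press: Fixed green press. Origin under the centre of its bed (220 x 200 x 30 mm); x points from the front (guard's bar) to the back. Two cheeks, 115 mm tall, at x = 60 to 110, y = +-101 to +-115 mm, each with a red stripe above sloping at 50 degrees, up towards the front; behind, a motor box 130 mm tall ends at x = 190 mm.
- guard (a joint): Angle (rad) of the clear, yellow-framed guard (178 mm long, 190 mm wide, skirts 47 mm deep, 0.3 to 0.65 kg): 0 closed and level, growing as its front edge rises; 50 degrees is 0.873; stop at 1.4. No spring, little friction: it falls shut from any angle when let go.
- guard_hinge (a point): A fixed point on the middle of the guard's hinge axis, 90 mm behind the press's origin (its +x) and 100 mm above the table. The axis runs along the press's y.
- guard_bar (a point): Black round handle bar, 12 mm thick, 130 mm long along the press's y, in front of the guard's front edge (gap 46 mm, a rod at each end). Origin at its middle, 230 mm from the hinge: at angle a, 230*cos(a) mm in front of and 230*sin(a) mm above the hinge (closed: 100 mm above the table, nothing under it; at 50 degrees 276 mm). It can turn between the pads of a tool kept pointing down.
- glue_jar: Bystander: loose glue jar, 68 mm diameter, 95 mm tall, yellow label and white cap. Origin at the centre of its underside.
- book_stack: Bystander: loose stack of three cream book blocks, 150 x 210 x 48 mm. Origin at the centre of its underside.
- glue_brush: Bystander: loose glue brush lying on the table between the robot and the work, about 0.2 m long, handle towards its -x.

How it is judged:
On the way, in this order (a step that is already met when the one before it is completed fails the run):
1. both dies stand fully home in their own holes and are let go (horizontal distance between wide_die and die_block_hole0 below 0.004 m and z of wide_die in the frame of die_block_hole0 below -0.029 m and angle between each of wide_die, slim_die's own z axis and vertical below 0.1 rad and horizontal distance between slim_die and die_block_hole1 below 0.004 m and z of slim_die in the frame of die_block_hole1 below -0.029 m and contact force between each of wide_die, slim_die and the fingers below 0.1 N), for 0.2 s.
2. the guard is held by its bar at 50 degrees (value of joint guard between 0.751 and 0.995 rad and velocity of joint guard between -0.1 and 0.1 rad/s and contact force between guard_c8 and the fingers above 0.5 N), for 0.5 s.
At the end, for the whole second after the job is handed in: Dies upright (0.1 rad) in their own holes, within 4 mm of centre, foot 29 mm or more below the mouth, let go; fingers touch the guard's bar (over 0.5 N), guard still (under 0.1 rad/s) at 50 degrees +-7; jar, brush and book stack moved under 30 mm (all of step 1 and all of step 2 and distance of each of glue_jar, book_stack, glue_brush from where it was at the start of the episode below 0.03 m); the arm keeps its last pose, push and grip.
It fails at once if the glue jar, brush or book stack is moved (distance of any of glue_jar, book_stack, glue_brush from where it was at the start of the episode above 0.03 m).
It also fails if it takes over 70 s, if anything falls off the work surface, if the arm or the gripper's body presses on something with over 40 N, if the wrist force passes 120 N, or if a joint passes its speed limit or range.

### The arm

A 7-joint arm with a two-finger parallel gripper is mounted at the origin on the work surface. World frame = base frame: x ahead of the robot, y to its left, z up, the work surface at z = 0. Lengths are in m, angles in rad, forces in N, time in s.
With the tool pointing down it reaches from about 0.425 to 0.875 m from the base axis. Payload 4.7 kg.
Tool frame: the origin (TCP) lies midway between the tips of the shut fingers; the grasp point (between the pads) lies 19 mm behind it; z points along the fingers, y is the line along which they close (so a half turn about z gives the same grasp; the last joint's range is limited). The gripper opens to 87 mm and grips with 3 to 60 N. Pads are 19 mm wide; open, the fingers measure 117 mm over their backs; the gripper's body (75 mm by 190 mm) begins 51 mm behind the grasp point.
Start: joints at [-1.24, 0.321, -0.07, 1.45, 0.023, 1.371, -0.057], TCP at [0.203, 0.618, 0.223] pointing down, gripper open.
Joint ranges: [-2.86, 2.86], [-0.3, 2.09], [-1.38, 1.24], [0.06, 2.45], [-1.56, 4.7], [0.09, 2.05], [-2.69, 2.69]. Speed limits (rad/s): [2.57, 2.57, 3.14, 3.14, 3.14, 3.14, 3.14].

### API

Orientations are given as a rotation vector (axis times angle).
In Python, from bench import monitor, cams, workorder gives the robot as it stands.
- The arm moves only by the tool move_arm, never from a script. Its arguments are lists of equal length, an entry for each row: "slide": the shift along the tool's x, y, z in cm, a list of three; "roll": the turn about the tool's z in rad. In form: {"slide": [[dx, dy, dz], ...], "roll": [roll, ...]}. A call has 1 to 20 rows; each row is the pose to reach, as a shift and turn from the pose commanded when the call began, along the tool's axes at that moment; what a row does not reach only later rows make up. A row lasts 1/10 s, in which the tool goes at most 50 mm and 8.59 degrees, less where a joint would pass 70% of its speed; a pose out of reach is approached as far as the arm can. A call with a gripper value outside its range is refused whole. "gripper" is the finger opening in cm, from 0 to 8.7, set as the call begins (left out, the last holds). The fingers move at their own pace and stop on an object; "squeeze" is the grip in N (left out, the last holds). Time passes only in rows, so rows that repeat a pose let the fingers close. It gives the time, the measured TCP pose, the force, the opening and the grip force at its end, in the units of the state.
- monitor.get_state(): the state, without advancing time (a new reading comes with each control period).
- cams.get_image(name): name is "scene" or "top" or "wrist"; returns the picture (480x640x3 uint8, red, green, blue); there is no depth.
- cams.get_calibration(name): a dict with "mtx" (3x3 intrinsics, pixels), "R" (3x3) and "t" (3): a world point X has camera coordinates R X + t. Camera axes: x right, y down, z forward; pixel columns grow to the right and rows downward; lengths in m; the calibration is good to about 2 mm. The wrist camera is an equidistant fisheye: a pixel r from the principal point sees the ray r / f radians off the axis. A picture is of the moment at which its call begins: read the wrist's pose just before it. get_calibration takes no time and is no camera call; for the wrist camera it gives the pose at the moment of the call.
- workorder.close_job(): hands the job in; it is judged then, once.
The state is a dict: "time": time; "joint_positions": joint angles; "qd": joint speeds; "joint_torque": joint torques, N m; "position": TCP position; "tool_rot": TCP orientation; "ft_force": force on the tool from outside, world axes, zero at the start; "torque": the same for the moment, N m; "grip_width": opening from 0.0 (shut) to 1.0 (fully open); "grip_force": force on a finger pad.
Only numpy, scipy, OpenCV 4.12 (cv2) and the standard library are available. Lean on these libraries where they do the work, as an engineer would, in place of code of your own. Each camera call takes 0.05 s, during which the arm holds its last target. There are 200 camera calls.

## Working session

There is one attempt and no reset: what is moved stays moved. The work goes in short steps, Python scripts to look and compute and a tool call to move; the robot and the scene stay as the last step left them, time stands still between calls to the robot, and variables do not carry over. Pictures are saved under pics/ and viewed, at most 12 in all, crops included, and the job is handed in when it is done.

Besides the shell and the picture viewer there is one more tool, called after "Call:" as a command line: name --pt "numbers of a row" for each row, then --argument value for the rest. move_arm: Moves the arm, as the interface text tells. Its arguments: {"type":"object","properties":{"slide":{"type":"array","items":{"type":"array","items":{"type":"number"}}},"roll":{"type":"array","items":{"type":"number"}},"gripper":{"type":"number"},"squeeze":{"type":"number"}},"required":["slide","roll"]}

```bash
mkdir -p pics; python3 - <<'E'
from bench import monitor, cams
import cv2,numpy as np
s=monitor.get_state();print(s)
for n in("scene","top"):
    im=cams.get_image(n);cv2.imwrite(f"pics/{n}0.png",im[:,:,::-1])
    c=cams.get_calibration(n);print(n,{k:np.round(v,4).tolist() for k,v in c.items()})
E
```

```text
{'time': 0.0, 'joint_positions': array([-1.23990321,  0.32184524, -0.07009032,  1.4516984 ,  0.02261321,
        1.37078971, -0.05688431]), 'qd': array([-1.00593721e-04,  3.18530703e-05,  1.13848207e-04, -5.57879909e-04,
       -1.52954196e-03,  1.73758590e-03,  7.27312283e-04]), 'joint_torque': array([-5.37128126e-04, -4.91282344e+01, -4.04102392e-01, -3.12535536e+01,
       -6.37565064e-02,  4.35763830e-02,  1.84482592e-04]), 'position': array([0.20236199, 0.61710389, 0.22143538]), 'tool_rot': array([-4.95422778e-01, -3.10208027e+00,  3.05237688e-03]), 'ft_force': array([-0.05907779, -0.59628511,  0.40763759]), 'torque': array([-0.01657799, -0.0328531 ,  0.02422141]), 'grip_force': 0.0, 'grip_width': 0.9977113796511007}
scene {'mtx': [[508.4953, 0.0, 317.2489], [0.0, 508.4953, 238.0467], [0.0, 0.0, 1.0]], 'R': [[0.7928, 0.6095, -0.007], [0.4428, -0.5837, -0.6806], [-0.4189, 0.5365, -0.7326]], 't': [-0.5027, -0.114, 1.3564]}
top {'mtx': [[464.6329, 0.0, 320.6171], [0.0, 464.6329, 242.1231], [0.0, 0.0, 1.0]], 'R': [[-0.0283, -0.9996, -0.0015], [-0.9976, 0.0283, -0.0627], [0.0627, -0.0003, -0.998]], 't': [0.1062, 0.5889, 1.15]}
```

View pics/top0.png

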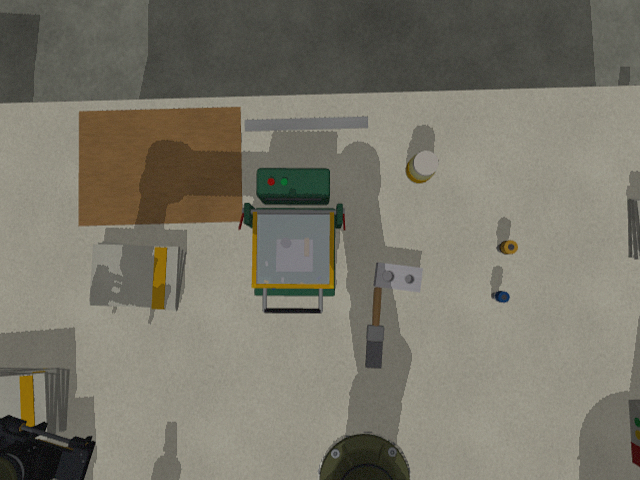

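View pics/scene0.png

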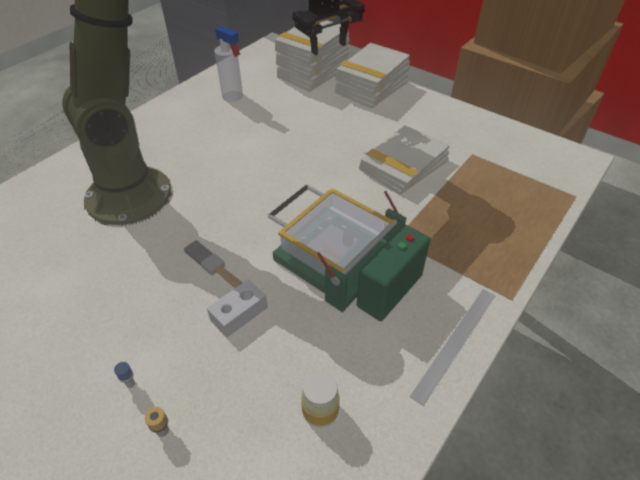

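The top view shows the brass die at about (510,247), the blue die at (502,296), the block at (400,277) with holes near (389,275) and (410,279), the bar at (292,310), the brush at (375,330) and the jar at (421,165). The scene view agrees: brass (156,420), blue (124,372), block (238,307). Next I'll zoom in to get exact pixels.

```bash
cat > h.py <<'E'
import numpy as np,cv2
from bench import monitor,cams
from scipy.spatial.transform import Rotation as Ro
def ray(c,uv):
    K=np.array(c["mtx"]);R=np.array(c["R"]);t=np.array(c["t"])
    d=np.linalg.inv(K)@[uv[0],uv[1],1.]
    return -R.T@t,R.T@d
def onplane(c,uv,z):
    o,d=ray(c,uv);return (o+d*(z-o[2])/d[2])
def fishray(c,uv):
    K=np.array(c["mtx"]);R=np.array(c["R"]);t=np.array(c["t"])
    a=np.array([(uv[0]-K[0,2])/K[0,0],(uv[1]-K[1,2])/K[1,1]]);r=np.hypot(*a)
    d=np.r_[a/max(r,1e-9)*np.sin(r),np.cos(r)]
    return -R.T@t,R.T@d
def fishplane(c,uv,z):
    o,d=fishray(c,uv);return o+d*(z-o[2])/d[2]
def fishproj(c,X):
    K=np.array(c["mtx"]);p=np.array(c["R"])@X+np.array(c["t"])
    th=np.arctan2(np.hypot(p[0],p[1]),p[2]);s=th/max(np.hypot(p[0],p[1]),1e-9)
    return K[0,0]*p[0]*s+K[0,2],K[1,1]*p[1]*s+K[1,2]
def body(d_world,s=None):  # world shift -> tool axes, cm
    s=s or monitor.get_state();return Ro.from_rotvec(s["tool_rot"]).inv().apply(d_world)*100
E
python3 - <<'E'
import cv2,numpy as np
t=cv2.imread("pics/top0.png");s=cv2.imread("pics/scene0.png")
def cr(i,x,y,w,h):return cv2.resize(i[y:y+h,x:x+w],(400,300),interpolation=cv2.INTER_CUBIC)
a=np.hstack([cr(t,365,250,68,51),cr(t,480,230,68,51+21)]) if 0 else np.hstack([cr(t,365,250,68,51),cr(t,470,235,100,75)])
b=np.hstack([cr(s,200,270,80,60),cr(t,240,255,100,75)])
cv2.imwrite("pics/z1.png",np.vstack([a,b]))
E
```

```text
(no output)
```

View pics/z1.png

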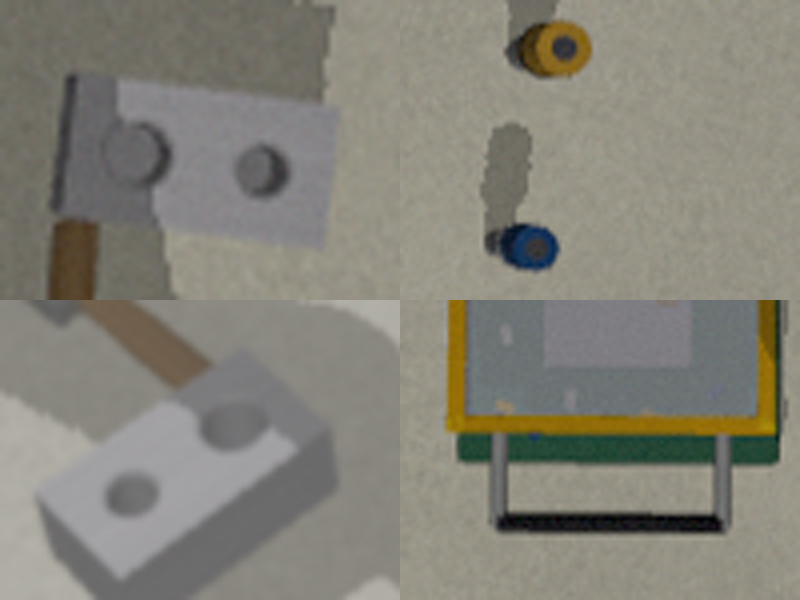

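The wide hole is on the left (+y), centred near top pixel (388.5,276.2), and the narrow one is at (409.7,279.1). The die tops are at (511,247) and (504,296.7), and the bar runs from (264,311) to (322,311).

```bash
python3 - <<'E'
from h import *
c=cams.get_calibration("top");sc=cams.get_calibration("scene")
for n,p,z in [("wide",(388.5,276.2),.045),("nar",(409.7,279.1),.045),("brass",(511,246.9),.064),("blue",(503.8,296.7),.064),("barL",(264.2,310.7),.1),("barR",(321.7,310.7),.1),("bw",(375,368),.01),("bh",(378,288),.01),("jar",(425,161),.095)]:
    print(n,np.round(onplane(c,p,z),4))
k=80/400
for n,p,z in [("wide",(200+234*k,270+125*k),.045),("nar",(200+132*k,270+194*k),.045),("brass",(156,414),.064),("blue",(123,369),.064)]: print('sc',n,np.round(onplane(sc,p,z),4))
s=monitor.get_state();print(Ro.from_rotvec(s["tool_rot"]).as_matrix().round(3))
w=cams.get_calibration("wrist");print({k:np.round(v,3).tolist() for k,v in w.items()})
R=Ro.from_rotvec(s["tool_rot"]).as_matrix();C=-np.array(w["R"]).T@w["t"];print("cam in tool",R.T@(C-s["position"]),(R.T@np.array(w["R"]).T).round(3))
E
```

```text
wide [ 0.5018 -0.0741  0.045 ]
nar [ 0.4933 -0.1256  0.045 ]
brass [ 0.5642 -0.3695  0.064 ]
blue [ 0.4453 -0.3459  0.064 ]
barL [0.431  0.2248 0.1   ]
barR [0.4273 0.0915 0.1   ]
bw [ 0.2743 -0.037   0.01  ]
bh [ 0.4724 -0.0516  0.01  ]
jar [ 0.7728 -0.1638  0.095 ]
sc wide [ 0.5026 -0.0725  0.045 ]
sc nar [ 0.4932 -0.124   0.045 ]
sc brass [ 0.5629 -0.3637  0.064 ]
sc blue [ 0.4475 -0.344   0.064 ]
[[-0.95   0.312 -0.   ]
 [ 0.312  0.95  -0.002]
 [-0.    -0.002 -1.   ]]
{'mtx': [[371.648, 0.0, 321.189], [0.0, 371.648, 235.517], [0.0, 0.0, 1.0]], 'R': [[0.311, 0.95, -0.002], [0.918, -0.3, 0.26], [0.247, -0.083, -0.965]], 't': [-0.65, -0.033, 0.39]}
cam in tool [ 0.07007942  0.0008934  -0.16275433] [[ 0.    -0.966 -0.26 ]
 [ 1.     0.     0.   ]
 [-0.    -0.26   0.966]]
```

Call:
move_arm --pt "-32.1 -28.2 0" --pt "-32.1 -28.2 0" --pt "-32.1 -28.2 0" --pt "-32.1 -28.2 0" --pt "-32.1 -28.2 0" --pt "-32.1 -28.2 0" --pt "-32.1 -28.2 0" --pt "-32.1 -28.2 0" --pt "-32.1 -28.2 0" --pt "-48.7 -59.6 0" --pt "-48.7 -59.6 0" --pt "-48.7 -59.6 0" --pt "-48.7 -59.6 0" --pt "-48.7 -59.6 0" --pt "-48.7 -59.6 0" --pt "-48.7 -59.6 0" --pt "-48.7 -59.6 0" --pt "-48.7 -59.6 0" --pt "-48.7 -59.6 0" --pt "-48.7 -59.6 0" --roll '[0.14,0.28,0.42,0.56,0.7,0.84,0.98,1.12,1.26,1.4,1.417,1.417,1.417,1.417,1.417,1.417,1.417,1.417,1.417,1.417]' --gripper 8.7

```text
time: 2.1
position: [0.4796, -0.0984, 0.2223]
tool_rot: [-2.391, -2.037, 0.0]
ft_force: [0.2, 0.5, -0.2]
grip_width: 0.998
grip_force: 0.0
```

```bash
python3 - <<'E'
from h import *
import pickle
c=cams.get_calibration("wrist");s=monitor.get_state();im=cams.get_image("wrist")
pickle.dump((c,s,im),open("w1.pkl","wb"))
print(s["position"],Ro.from_rotvec(s["tool_rot"]).as_matrix().round(3))
for p in [(.502,-.074,.045),(.4933,-.1255,.045)]: print(fishproj(c,np.array(p)))
print(body(np.array([.51,-.36,.223])-[.48,-.1,.223],s))
E
```

```text
[ 0.47957517 -0.09840673  0.22227223] [[ 0.159  0.987 -0.001]
 [ 0.987 -0.159  0.   ]
 [ 0.    -0.001 -1.   ]]
(np.float64(339.97151148930226), np.float64(185.73143174848897))
(np.float64(338.93405747016385), np.float64(240.34778554818968))
[-2.51917415e+01  7.09760174e+00 -1.44990447e-02]
```

Call:
move_arm --pt "-25.2 7.1 0" --pt "-25.2 7.1 0" --pt "-25.2 7.1 0" --pt "-25.2 7.1 0" --pt "-25.2 7.1 0" --pt "-25.2 7.1 0" --pt "-25.2 7.1 0" --pt "-25.2 7.1 0" --roll '[0,0,0,0,0,0,0,0]'

```text
time: 2.95
position: [0.5095, -0.3585, 0.222]
tool_rot: [-2.392, -2.034, -0.001]
ft_force: [0.1, 0.5, -0.7]
grip_width: 1.0
grip_force: 0.0
```

```bash
python3 - <<'E'
from h import *
import pickle
c=cams.get_calibration("wrist");s=monitor.get_state();im=cams.get_image("wrist")
pickle.dump((c,s,im),open("w2.pkl","wb"))
print(s["position"],Ro.from_rotvec(s["tool_rot"]).as_matrix().round(3))
pp=[]
for p in [(.5642,-.3675,.064),(.446,-.345,.064)]:
    q=fishproj(c,np.array(p));pp.append(q);print(q)
c1,s1,im1=pickle.load(open("w1.pkl","rb"))
def cr(i,cx,cy,w,h):
    x=int(cx-w/2);y=int(cy-h/2);x=min(max(x,0),640-w);y=min(max(y,0),480-h);print((x,y))
    return cv2.resize(i[y:y+h,x:x+w],(400,300),interpolation=cv2.INTER_CUBIC)
a=np.hstack([cr(im1,340,213,160,120),cr(im1,320,240,640,480)])
b=np.hstack([cr(im,*pp[0],160,120),cr(im,*pp[1],160,120)])
cv2.imwrite("pics/z2.png",np.vstack([a,b])[:,:,::-1])
E
```

```text
[ 0.50945275 -0.35850517  0.22203292] [[ 0.16   0.987 -0.   ]
 [ 0.987 -0.16   0.002]
 [ 0.002 -0.001 -1.   ]]
(np.float64(382.2144822383521), np.float64(220.08240803240753))
(np.float64(247.60096142488953), np.float64(216.53506072688273))
(260, 153)
(0, 0)
(302, 160)
(167, 156)
```

View pics/z2.png

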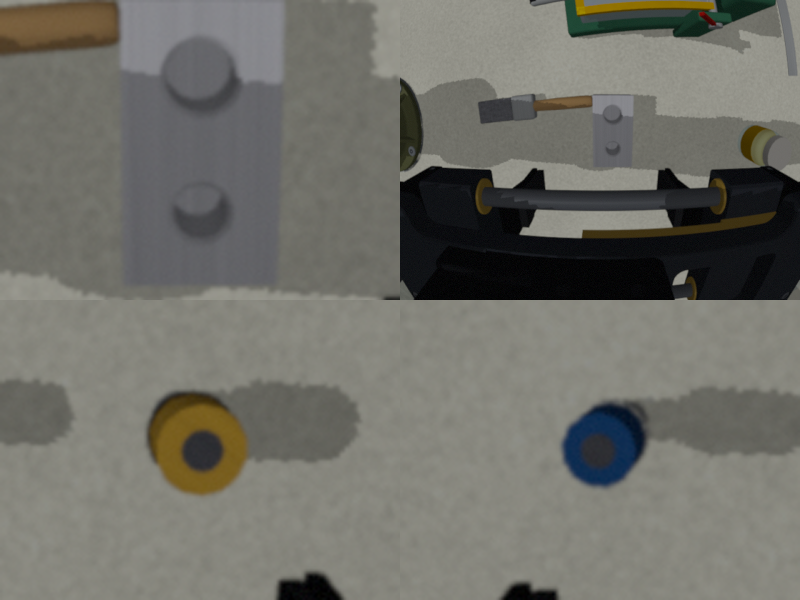

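The wrist view shows the wide mouth at (339.6,182.6) and the narrow mouth at (340.8,237). The brass top is at (382.6,219) and the blue top at (246.8,216).

```bash
python3 - <<'E'
from h import *
import pickle
c1,s1,_=pickle.load(open("w1.pkl","rb"));c2,s2,_=pickle.load(open("w2.pkl","rb"))
for n,c,p,z in[("wide",c1,(339.6,182.6),.045),("nar",c1,(340.8,237),.045),("brass",c2,(382.6,219),.064),("blue",c2,(246.8,216),.064)]:
    x=fishplane(c,p,z);print(n,x.round(4),body(x-s2["position"],s2).round(2))
E
```

```text
wide [ 0.5021 -0.0711  0.045 ] [28.22 -5.32 17.76]
nar [ 0.4955 -0.1225  0.045 ] [23.04 -5.14 17.75]
brass [ 0.5647 -0.3666  0.064 ] [ 0.06  5.59 15.8 ]
blue [ 0.4454 -0.3444  0.064 ] [ 0.34 -6.54 15.81]
```

Call:
move_arm --pt "0.1 5.6 0" --pt "0.1 5.6 6" --pt "0.1 5.6 10" --pt "0.1 5.6 14" --pt "0.1 5.6 16.5" --pt "0.1 5.6 18.3" --pt "0.1 5.6 18.3" --pt "0.1 5.6 18.3" --pt "0.1 5.6 18.3" --roll '[0,0,0,0,0,0,0,0,0]'

```text
time: 3.9
position: [0.5656, -0.3692, 0.0418]
tool_rot: [2.392, 2.032, 0.002]
ft_force: [-0.2, 0.0, 0.1]
grip_width: 1.0
grip_force: 0.0
```

Call:
move_arm --pt "0 0 0" --pt "0 0 0" --pt "0 0 0" --pt "0 0 0" --pt "0 0 0" --pt "0 0 0" --pt "0 0 0" --pt "0 0 0" --roll '[0,0,0,0,0,0,0,0]' --gripper 2 --squeeze 25

```text
time: 4.7
position: [0.5641, -0.3687, 0.0395]
tool_rot: [-2.395, -2.033, 0.0]
ft_force: [0.1, 0.2, 0.9]
grip_width: 0.374
grip_force: 24.9
```

Call:
move_arm --pt "0 0 -3" --pt "0 0 -7" --pt "0 0 -9" --pt "6 -2.3 -9" --pt "11 -4.2 -9" --pt "16 -6.2 -9" --pt "21 -8.1 -9" --pt "25 -9.7 -9" --pt "28.2 -10.9 -9" --pt "28.2 -10.9 -9" --pt "28.2 -10.9 -9" --pt "28.2 -10.9 -9" --roll '[0,0,0,0,0,0,0,0,0,0,0,0]'

```text
time: 5.9
position: [0.5024, -0.074, 0.1296]
tool_rot: [2.396, 2.031, -0.0]
ft_force: [-1.0, 0.5, -2.6]
grip_width: 0.369
grip_force: 24.9
```

```bash
python3 - <<'E'
from h import *
import pickle
c=cams.get_calibration("wrist");s=monitor.get_state();im=cams.get_image("wrist");t=cams.get_image("top");sc=cams.get_image("scene")
print(s["position"],s["ft_force"])
cv2.imwrite("pics/z3.png",np.vstack([np.hstack([cv2.resize(im[180:420,160:480],(400,300)),cv2.resize(im,(400,300))]),np.hstack([cv2.resize(t[220:310,340:460],(400,300),interpolation=2),cv2.resize(sc[220:340,160:320],(400,300),interpolation=2)])])[:,:,::-1])
print(fishproj(c,np.array([.502,-.072,.045])))
E
```

```text
[ 0.50241784 -0.07396182  0.12962273] [-0.97227288  0.46270057 -2.5983942 ]
(np.float64(318.45095373047195), np.float64(240.00684240555648))
```

View pics/z3.png

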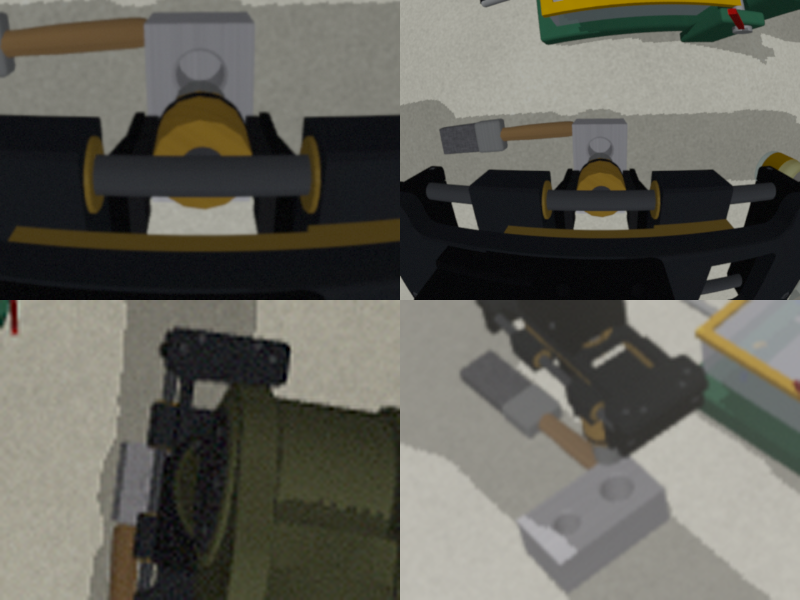

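The wrist view shows the brass head held upright, centred at about x=323 px, and the wide hole just behind it at x≈320. I'll overlay projected circles to get the fine offset.

```bash
cat >> h.py <<'E'
def overlay(fn,c,s,im,hole,rh,die,rd,box):
    """hole world xyz, die: head-axis offset in tool x,y (m); draws rim, head top, head bottom, shank foot"""
    R=Ro.from_rotvec(s["tool_rot"]).as_matrix();x,y,w,h=box;k=800/w
    o=cv2.resize(im[y:y+h,x:x+w],None,fx=k,fy=k,interpolation=2)[:,:,::-1].copy()
    a=np.linspace(0,2*np.pi,200);ci=np.c_[np.cos(a),np.sin(a),0*a]
    def dr(P,col):
        q=np.array([fishproj(c,p) for p in P]);q=((q-[x,y]+.5)*k-.5)
        cv2.polylines(o,[np.round(q*8).astype(np.int32)],True,col,1,cv2.LINE_AA,3)
    for r in np.atleast_1d(rh): dr(np.array(hole)+r*ci,(0,0,255))
    for z,r,col in[(-.025,rd[0],(255,255,0)),(.007,rd[0],(0,255,0)),(.039,rd[1],(255,0,255))]:
        dr(np.array(s["position"])+(np.r_[die,z]+r*ci)@R.T,col)
    cv2.imwrite(fn,o)
E
python3 - <<'E'
from h import *
import pickle
c=cams.get_calibration("wrist");s=monitor.get_state();im=cams.get_image("wrist")
pickle.dump((c,s,im),open("w3.pkl","wb"))
print(s["position"])
overlay("pics/z4.png",c,s,im,(.5021,-.0711,.045),[.0135,.0145],(0.002,0),(.017,.012),(255,185,130,95))
E
```

```text
[ 0.50245526 -0.07470168  0.12956427]
```

View pics/z4.png

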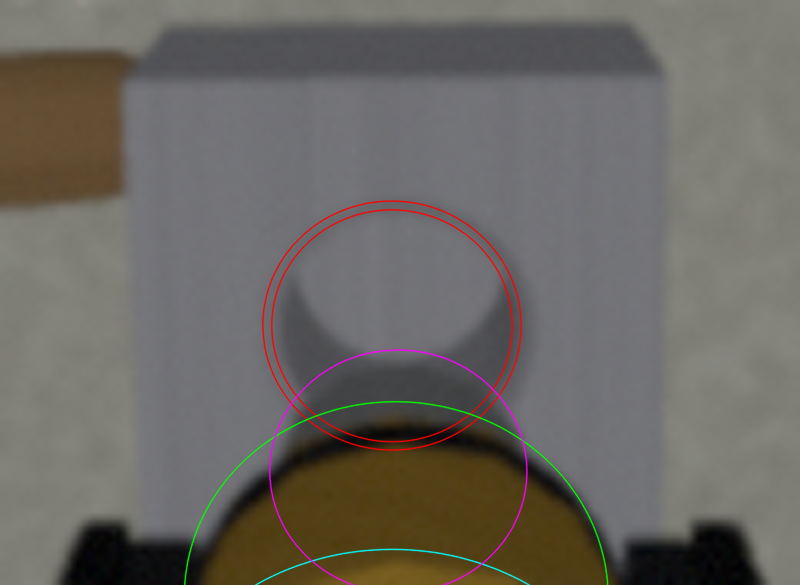

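The hole rim appears about 2–3 mm to tool +x of the die and slightly to −y. I'll shift and lower to just above the mouth, then look again.

Call:
move_arm --pt "0.2 -0.07 1" --pt "0.2 -0.07 3" --pt "0.2 -0.07 4" --pt "0.2 -0.07 4" --pt "0.2 -0.07 4" --roll '[0,0,0,0,0]'

```text
time: 6.6
position: [0.502, -0.071, 0.0895]
tool_rot: [2.395, 2.032, -0.001]
ft_force: [-0.1, -0.0, -1.2]
grip_width: 0.371
grip_force: 24.9
```

```bash
python3 - <<'E'
from h import *
import pickle
c=cams.get_calibration("wrist");s=monitor.get_state();im=cams.get_image("wrist")
pickle.dump((c,s,im),open("w4.pkl","wb"))
print(s["position"])
overlay("pics/z5.png",c,s,im,(.5021,-.0711,.045),[.0145],(0.0,0),(.017,.012),(255,205,130,95))
E
```

```text
[ 0.50203036 -0.07099955  0.08948607]
```

View pics/z5.png

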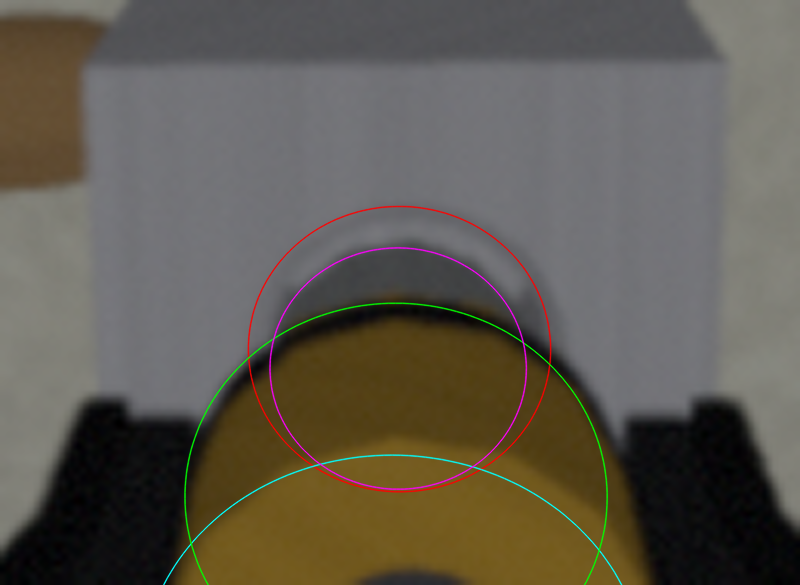

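The projected foot and rim are concentric to within about 0.5 mm, so I'll insert.

Call:
move_arm --pt "-0.04 0 0.5" --pt "-0.04 0 1.0" --pt "-0.04 0 1.5" --pt "-0.04 0 2.0" --pt "-0.04 0 2.5" --pt "-0.04 0 3.0" --pt "-0.04 0 3.0" --roll '[0,0,0,0,0,0,0]'

```text
time: 7.35
position: [0.5017, -0.0713, 0.0588]
tool_rot: [2.395, 2.033, -0.001]
ft_force: [1.4, -1.2, -3.5]
grip_width: 0.373
grip_force: 24.9
```

Call:
move_arm --pt "0 0 0.3" --pt "0 0 0.6" --pt "0 0 0.75" --pt "0 0 0.75" --roll '[0,0,0,0]'

```text
time: 7.75
position: [0.502, -0.0713, 0.0524]
tool_rot: [-2.395, -2.033, 0.0]
ft_force: [-3.0, -2.2, 4.2]
grip_width: 0.371
grip_force: 24.9
```

Call:
move_arm --pt "0 0 0" --pt "0 0 0" --pt "0 0 0" --pt "0 0 0" --pt "0 0 -3" --pt "0 0 -7" --pt "0 0 -11" --pt "-4 -0.2 -14" --pt "-8 -0.4 -14" --pt "-12 -0.5 -14" --pt "-16 -0.7 -14" --pt "-20 -0.9 -14" --pt "-24 -1.1 -14" --pt "-28 -1.15 -14" --pt "-28 -1.15 -14" --pt "-28 -1.15 -14" --pt "-28 -1.15 -14" --roll '[0,0,0,0,0,0,0,0,0,0,0,0,0,0,0,0,0]' --gripper 8.7

```text
time: 9.45
position: [0.4459, -0.344, 0.1917]
tool_rot: [-2.392, -2.035, -0.001]
ft_force: [1.4, -0.9, 0.3]
grip_width: 1.001
grip_force: 0.0
```

```bash
python3 - <<'E'
from h import *
import pickle
S=[]
for i in range(3):
    c=cams.get_calibration("wrist");s=monitor.get_state();S.append(s["position"]);im=cams.get_image("wrist")
print(np.array(S).round(4));pickle.dump((c,s,im),open("w5.pkl","wb"))
hsv=cv2.cvtColor(im,cv2.COLOR_RGB2HSV);m=cv2.inRange(hsv,(100,120,30),(130,255,255))
n,l,st,ce=cv2.connectedComponentsWithStats(m);i=1+st[1:,4].argmax();print(st[i],ce[i])
print(body(np.array([.4452,-.346,.039])-np.mean(S,0),s))
sc=cams.get_image("scene");t=cams.get_image("top")
x,y,w,h=st[i][:4]
cr=lambda a,x,y,w,h:cv2.resize(a[y:y+h,x:x+w],(400,300),interpolation=2)
cv2.imwrite("pics/z6.png",np.hstack([cr(im,int(ce[i][0])-60,int(ce[i][1])-45,120,90),cr(sc,190,260,100,75)])[:,:,::-1]);print(int(ce[i][0])-60,int(ce[i][1])-45)
E
```

```text
[[ 0.4459 -0.344   0.1917]
 [ 0.4462 -0.3437  0.1918]
 [ 0.4463 -0.3436  0.1919]]
[302 208  33  36 737] [318.09497965 225.35278155]
[-0.25616171 -0.05772114 15.28135124]
258 180
```

View pics/z6.png

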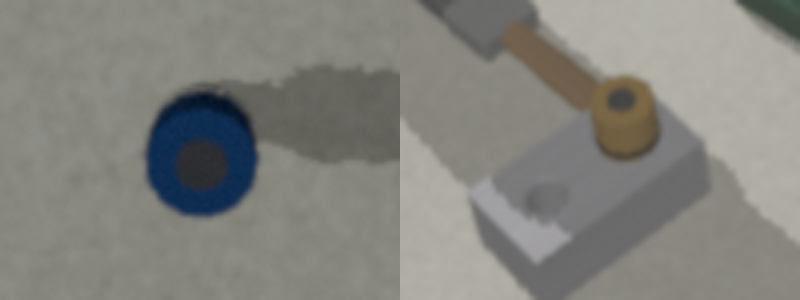

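The brass die is home and upright, and the blue head is centred under the tool. Now I'll grip the blue die.

Call:
move_arm --pt "-0.2 -0.05 5" --pt "-0.2 -0.05 9" --pt "-0.2 -0.05 12.5" --pt "-0.2 -0.05 14.5" --pt "-0.2 -0.05 15.3" --pt "-0.2 -0.05 15.3" --pt "-0.2 -0.05 15.3" --pt "-0.2 -0.05 15.3" --roll '[0,0,0,0,0,0,0,0]'

```text
time: 10.5
position: [0.4455, -0.3479, 0.0405]
tool_rot: [2.393, 2.032, 0.002]
ft_force: [-0.0, -0.3, 0.3]
grip_width: 0.998
grip_force: 0.0
```

Call:
move_arm --pt "0 0 0" --pt "0 0 0" --pt "0 0 0" --pt "0 0 0" --pt "0 0 0" --pt "0 0 0" --pt "0 0 0" --pt "0 0 0" --roll '[0,0,0,0,0,0,0,0]' --gripper 1.5 --squeeze 25

```text
time: 11.3
position: [0.4444, -0.3473, 0.039]
tool_rot: [-2.395, -2.033, 0.0]
ft_force: [0.5, 0.1, 0.1]
grip_width: 0.351
grip_force: 0.0
```

Call:
move_arm --pt "0 0 0" --pt "0 0 0" --pt "0 0 0" --pt "0 0 0" --pt "0 0 -3" --pt "0 0 -7" --pt "0 0 -9" --pt "5 0.3 -9" --pt "10 0.5 -9" --pt "15 0.8 -9" --pt "19 1.0 -9" --pt "22.9 1.2 -9" --pt "22.9 1.2 -7" --pt "22.9 1.2 -5.2" --pt "22.9 1.2 -5.2" --pt "22.9 1.2 -5.2" --pt "22.9 1.2 -5.2" --roll '[0,0,0,0,0,0,0,0,0,0,0,0,0,0,0,0,0]'

```text
time: 13.0
position: [0.494, -0.124, 0.092]
tool_rot: [2.395, 2.031, 0.002]
ft_force: [-0.1, 1.1, -1.8]
grip_width: 0.306
grip_force: 24.9
```

```bash
python3 - <<'E'
from h import *
import pickle
S=[]
for i in range(3):
    c=cams.get_calibration("wrist");s=monitor.get_state();S.append(s["position"]);im=cams.get_image("wrist")
print(np.array(S).round(4));pickle.dump((c,s,im),open("w6.pkl","wb"))
overlay("pics/z7.png",c,s,im,(.4936,-.1226,.045),[.0105,.0115],(0.0,0),(.014,.009),(255,205,130,95))
E
```

```text
[[ 0.494  -0.124   0.092 ]
 [ 0.494  -0.1239  0.092 ]
 [ 0.494  -0.1238  0.092 ]]
```

View pics/z7.png

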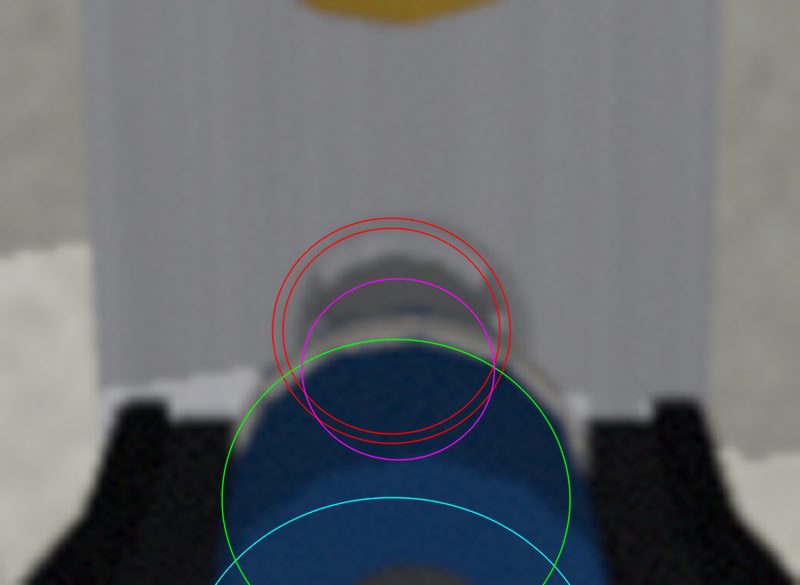

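The blue die is held about 2 mm towards +x and 1 mm towards +y of the TCP. The narrow rim is near crop column 404. I'll refine numerically from the rim and the brass-head edge.

```bash
python3 - <<'E'
from h import *
import pickle
c,s,im=pickle.load(open("w6.pkl","rb"))
R=Ro.from_rotvec(s["tool_rot"]).as_matrix();P=np.array(s["position"])
g=cv2.GaussianBlur(cv2.cvtColor(im,cv2.COLOR_RGB2GRAY),(5,1),0)
print("col",[(r,int(g[r,316:325].mean())) for r in range(232,258)])
for r in (248,252,256,258): print("row",r,[int(v) for v in g[r-1:r+2,292:350].mean(0)])
hs=cv2.cvtColor(im,cv2.COLOR_RGB2HSV);y=cv2.inRange(hs,(12,90,40),(35,255,255));y[:170]=0;y[215:]=0;y[:,:280]=0;y[:,360:]=0
for k in range(200,212): 
    w=np.where(y[k])[0]; print(k,(w.min(),w.max()) if len(w) else None,end=' ')
print()
a=np.linspace(0,2*np.pi,181)
for hx in(0,.001,.002):
  for h,hz in((hx,.045),):
    rim=[fishproj(c,np.r_[(P+R@[hx+r*np.cos(t),.0007+r*np.sin(t),0])[:2],.045]) for r in(.0105,.0115) for t in a]
    q=np.array(rim).reshape(2,-1,2);print(hx,"rim top rows",q[:,:,1].min(1),"cols",q[:,:,0].min(1),q[:,:,0].max(1),
     "brass edge",max(fishproj(c,np.r_[(P+R@[hx+.052+.017*np.cos(t),.0007+.017*np.sin(t),0])[:2],.077])[1] for t in a))
E
```

```text
col [(232, 124), (233, 125), (234, 125), (235, 125), (236, 125), (237, 125), (238, 124), (239, 121), (240, 115), (241, 112), (242, 116), (243, 122), (244, 124), (245, 121), (246, 107), (247, 89), (248, 79), (249, 77), (250, 77), (251, 77), (252, 77), (253, 76), (254, 72), (255, 68), (256, 84), (257, 99)]
row 248 [127, 127, 126, 125, 125, 125, 124, 124, 124, 124, 122, 119, 116, 114, 115, 118, 120, 119, 113, 106, 99, 94, 90, 87, 83, 81, 80, 79, 80, 81, 82, 83, 85, 88, 92, 99, 107, 114, 119, 122, 121, 116, 111, 108, 111, 116, 120, 123, 125, 126, 127, 127, 127, 127, 127, 127, 127, 127]
row 252 [127, 126, 126, 125, 125, 125, 124, 123, 121, 119, 116, 110, 102, 94, 88, 84, 82, 80, 78, 77, 77, 76, 76, 76, 76, 76, 77, 77, 77, 77, 77, 77, 77, 76, 76, 76, 76, 78, 80, 85, 86, 87, 87, 91, 97, 103, 108, 114, 120, 124, 126, 127, 127, 128, 127, 127, 126, 126]
row 256 [127, 126, 125, 125, 124, 124, 123, 120, 117, 114, 108, 99, 90, 83, 80, 77, 74, 72, 72, 73, 76, 78, 81, 83, 84, 84, 84, 84, 84, 84, 83, 82, 81, 81, 81, 80, 79, 78, 76, 75, 75, 79, 88, 98, 104, 105, 105, 107, 112, 118, 123, 126, 127, 127
[... 354 characters left out ...]
99), np.int64(339)) 202 (np.int64(300), np.int64(338)) 203 (np.int64(302), np.int64(337)) 204 (np.int64(303), np.int64(336)) 205 (np.int64(305), np.int64(333)) 206 (np.int64(306), np.int64(329)) 207 (np.int64(312), np.int64(326)) 208 (np.int64(318), np.int64(322)) 209 None 210 None 211 None 
0 rim top rows [243.38470705 241.74989781] cols [302.71606233 301.04252354] [337.92469501 339.59861346] brass edge 213.57131828524166
0.001 rim top rows [241.74989781 240.1109449 ] cols [302.69114886 301.01534372] [337.947646   339.62383253] brass edge 211.5637929995985
0.002 rim top rows [240.1109449  238.46789654] cols [302.6663938  300.98833658] [337.97045447 339.6488948 ] brass edge 209.5518930896509
```

Call:
move_arm --pt "-0.08 -0.02 0.3" --pt "-0.08 -0.02 0.6" --pt "-0.08 -0.02 0.9" --pt "-0.08 -0.02 1.2" --pt "-0.08 -0.02 1.5" --pt "-0.08 -0.02 1.5" --roll '[0,0,0,0,0,0]'

```text
time: 13.75
position: [0.4931, -0.1245, 0.0757]
tool_rot: [2.395, 2.032, -0.001]
ft_force: [1.7, -1.9, -2.9]
grip_width: 0.305
grip_force: 24.9
```

Call:
move_arm --pt "0 0 0.5" --pt "0 0 1.0" --pt "0 0 1.5" --pt "0 0 1.9" --pt "0 0 2.2" --pt "0 0 2.35" --pt "0 0 2.35" --roll '[0,0,0,0,0,0,0]'

```text
time: 14.45
position: [0.4931, -0.1244, 0.0523]
tool_rot: [2.395, 2.033, -0.0]
ft_force: [1.4, -2.9, -2.4]
grip_width: 0.304
grip_force: 24.9
```

Call:
move_arm --pt "0 0 0" --pt "0 0 0" --pt "0 0 0" --pt "0 0 0" --pt "0 0 -3" --pt "0 0 -7" --pt "0 0 -11" --pt "0 0 -15" --pt "5 -2 -15" --pt "10 -4 -15" --pt "14.5 -6 -15" --pt "19 -8 -15" --pt "23 -9.5 -15" --pt "26.8 -10.9 -15" --pt "26.8 -10.9 -15" --pt "26.8 -10.9 -15" --pt "26.8 -10.9 -15" --roll '[0,0,0,0,0,0,0,0,-0.03,-0.05,-0.08,-0.1,-0.12,-0.135,-0.135,-0.135,-0.135]' --gripper 8.7

```text
time: 16.15
position: [0.4293, 0.1568, 0.2025]
tool_rot: [2.254, 2.188, -0.0]
ft_force: [-1.1, -0.4, 0.3]
grip_width: 0.999
grip_force: 0.0
```

```bash
python3 - <<'E'
from h import *
import pickle
for i in range(3): c=cams.get_calibration("wrist");s=monitor.get_state();im=cams.get_image("wrist")
pickle.dump((c,s,im),open("w7.pkl","wb"))
R=Ro.from_rotvec(s["tool_rot"]).as_matrix();print(s["position"],R.round(3),[fishproj(c,np.array(p)) for p in((.431,.2248,.1),(.4273,.0915,.1))])
sc=cams.get_image("scene")
cr=lambda a,x,y,w,h:cv2.resize(a[y:y+h,x:x+w],(400,300),interpolation=2)
cv2.imwrite("pics/z8.png",np.hstack([cr(im,160,60,320,240),cr(sc,190,260,100,75)])[:,:,::-1])
E
```

```text
[0.42941105 0.15660058 0.20259476] [[ 0.031  1.    -0.   ]
 [ 1.    -0.031  0.   ]
 [ 0.    -0.    -1.   ]] [(np.float64(318.7482944955907), np.float64(142.52907663592535)), (np.float64(319.51075518234285), np.float64(314.5843174362922))]
```

View pics/z8.png

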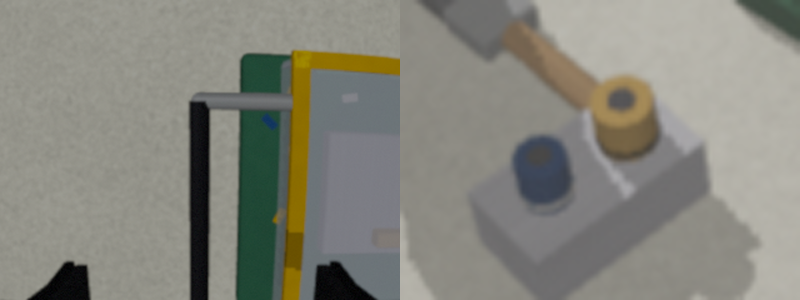

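Both dies are seated. The bar runs vertically at wrist column ≈320, centred between the fingers. Next I'll descend with a 4 cm opening and grip it.

Call:
move_arm --pt "0 0 0" --pt "0 0 0" --pt "0 0 0" --pt "0 0 2" --pt "0 0 4" --pt "0 0 6" --pt "0 0 8" --pt "0 0 10" --pt "0 0 11.5" --pt "0 0 12.1" --pt "0 0 12.1" --pt "0 0 12.1" --roll '[0,0,0,0,0,0,0,0,0,0,0,0]' --gripper 4

```text
time: 17.55
position: [0.4295, 0.1583, 0.0822]
tool_rot: [2.252, 2.19, 0.001]
ft_force: [0.4, 0.4, 0.1]
grip_width: 0.457
grip_force: 0.0
```

Call:
move_arm --pt "0 0 0" --pt "0 0 0" --pt "0 0 0" --pt "0 0 0" --pt "0 0 0" --pt "0 0 0" --pt "0 0 0" --pt "0 0 0" --roll '[0,0,0,0,0,0,0,0]' --gripper 0 --squeeze 30

```text
time: 18.35
position: [0.428, 0.1582, 0.0817]
tool_rot: [-2.251, -2.189, 0.002]
ft_force: [-4.7, -0.5, 5.7]
grip_width: 0.127
grip_force: 30.0
```

Call:
move_arm --pt "0 0.02 -1.0" --pt "0 0.09 -2.0" --pt "0 0.2 -3.0" --pt "0 0.35 -3.99" --pt "0 0.55 -4.98" --pt "0 0.78 -5.95" --pt "0 1.06 -6.92" --pt "0 1.39 -7.87" --pt "0 1.39 -7.87" --roll '[0,0,0,0,0,0,0,0,0]'

```text
time: 19.25
position: [0.4416, 0.1576, 0.1615]
tool_rot: [-2.251, -2.188, 0.004]
ft_force: [-7.4, 1.1, -0.4]
grip_width: 0.126
grip_force: 30.0
```

Call:
move_arm --pt "0 0.36 -0.93" --pt "0 0.76 -1.85" --pt "0 1.21 -2.75" --pt "0 1.69 -3.63" --pt "0 2.21 -4.49" --pt "0 2.77 -5.32" --pt "0 3.36 -6.13" --pt "0 3.99 -6.91" --pt "0 4.65 -7.67" --pt "0 5.35 -8.39" --pt "0 6.07 -9.09" --pt "0 6.83 -9.75" --pt "0 6.83 -9.75" --pt "0 6.83 -9.75" --pt "0 6.83 -9.75" --roll '[0,0,0,0,0,0,0,0,0,0,0,0,0,0,0]'

```text
time: 20.75
position: [0.5084, 0.1554, 0.2608]
tool_rot: [-2.248, -2.187, 0.006]
ft_force: [-17.5, -1.8, 14.4]
grip_width: 0.126
grip_force: 30.0
```

```bash
python3 - <<'E'
from h import *
s=monitor.get_state();print(s["position"],s["ft_force"],s["grip_width"],s["grip_force"])
sc=cams.get_image("scene");t=cams.get_image("top")
cr=lambda a,x,y,w,h:cv2.resize(a[y:y+h,x:x+w],(400,300),interpolation=2)
cv2.imwrite("pics/z9.png",np.hstack([cr(sc,190,130,280,210),cr(sc,190,260,100,75)])[:,:,::-1])
E
```

```text
[0.50838633 0.15543357 0.2607862 ] [-17.5167865   -1.8425928   14.42386209] 0.12573768896356033 29.994620382785797
```

View pics/z9.png

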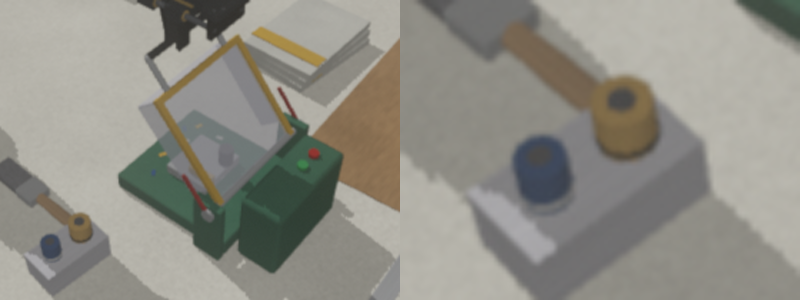

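The guard is parallel to the stripes and held, and both dies are home. There is a radial preload of about 22 N, so I'll ease it slightly and hold.

Call:
move_arm --pt "0 -0.05 -0.05" --pt "0 -0.1 -0.1" --pt "0 -0.1 -0.1" --pt "0 -0.1 -0.1" --pt "0 -0.1 -0.1" --pt "0 -0.1 -0.1" --pt "0 -0.1 -0.1" --pt "0 -0.1 -0.1" --pt "0 -0.1 -0.1" --pt "0 -0.1 -0.1" --roll '[0,0,0,0,0,0,0,0,0,0]'

```text
time: 21.85
position: [0.5086, 0.1554, 0.261]
tool_rot: [-2.25, -2.189, 0.003]
ft_force: [-11.2, -0.4, 8.6]
grip_width: 0.128
grip_force: 30.0
```

```bash
python3 -c "
from bench import workorder
print(workorder.close_job())"
```

```text
the job is handed in; nothing more can be done
None
```

I put both dies away, brass in the wide hole and blue in the narrow one, and the arm is holding the guard by its bar at about 50 degrees. The job is handed in; the judge's result was not shown, and I did not measure whether the jar, brush or books moved.

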